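# Lay the tea box down against the sugar caddy

### The job

The black tea box has been left standing on its end, a little way off from the long side of the sugar-packet caddy. With the fingertips only, gently push its top over towards the caddy so that it lies flat with its lid up, then push it along the worktop until its end rests squarely against the middle of the caddy's long side. Never grip, squeeze or lift the box, and leave the caddy and all the other things where they stand.

Things in the scene. Friction and masses are not known exactly. Their poses are not given: they have to be found in the camera images.
- tea: black cardboard tea box, 68 (x) x 136 (y) x 66 mm (z), about 0.1 kg. Origin: centre of its underside; z points to the lid. It starts standing on end: y up, lid facing away from the caddy, underside facing the caddy's long side, square to it within 0.15 rad. Pushed high on the lid face it tips about its far lower edge and falls by itself beyond about 27 degrees of lean.
- tea_mid (a point): centre of the tea box (33 mm from the underside; 68 mm above the worktop while it stands, 33 mm when it lies flat). Wall cabinets hang 0.54 m above the worktop from about 0.62 m ahead of the robot: keep the wrist clear of them
- tea_head (a point): centre of the tea box's end that is uppermost at the start (68 mm along y from tea_mid); this end comes to face the caddy, 35 to 90 mm short of it, once the box has tipped over
- tea_foot (a point): centre of the end that the tea box stands on at the start (68 mm along -y from tea_mid); the end to push on when it lies
- caddy: black open caddy of sugar packets, loose, 0.25 kg: 68 mm (x) by 130 mm (y), walls 58 mm high, packets to 79 mm. Origin at the centre of its underside, z up. The tea box stands off its -x side; that long side is the plane x = -34 mm of this frame.
- green_mug: green and white mug, 78 mm across, 116 mm with handle, 101 mm high; origin at its underside's centre; bystander
- green_pod: coffee pod with green top, 51 mm across, 44 mm high; origin under its centre; bystander
- blue_pod: coffee pod with blue top, 51 mm across, 44 mm high; origin under its centre; bystander
- creamer: creamer cup, 39 mm across, 24 mm high; origin under its centre; bystander
- spoon: teaspoon, 132 x 26 x 9 mm, lying on the worktop; origin under its centre; bystander
Things that resemble listed ones, but are neither listed nor needed, are in the scene too. What is shaped like the tea but blue is not meant.

How it is judged:
On the way:
1. the tea box lies flat, lid up (height (world z) of tea_mid below 0.043 m and angle between tea's own z axis and vertical below 0.12 rad), for 0.2 s.
At the end, for the whole second after the job is handed in: The tea box lies flat on the worktop, lid up (within 0.12 rad), at rest, its end within 12 mm of the caddy's long side, centred on it within 40 mm and square to it within 0.22 rad; the caddy stands within 25 mm of where it was (all of step 1 and x of tea_head in the frame of caddy between -0.046 and -0.028 m and y of tea_head in the frame of caddy between -0.04 and 0.04 m and angle between the y axis of tea and the x axis of caddy, either way round below 0.22 rad and linear speed of each of tea, caddy below 0.02 m/s); the robot touches nothing.
It fails at once if the tea box is lifted or carried (its centre more than 95 mm above the worktop) (height (world z) of tea_mid above 0.095 m).
It fails at once if the tea box is squeezed or struck (fingers press it with more than 15 N) (contact force between the fingers and tea above 15 N).
It fails at once if the caddy is shoved more than 25 mm or tipped (distance of caddy from where it was at the start of the episode above 0.025 m or angle between caddy's own z axis and vertical above 0.2 rad).
It fails at once if a bystander is moved more than 25 mm (distance of any of green_mug, green_pod, blue_pod, creamer, spoon from where it was at the start of the episode above 0.025 m).
It also fails if it takes over 48 s, if anything falls off the work surface, if the arm or the gripper's body presses on something with over 40 N, if the wrist force passes 120 N, or if a joint passes its speed limit or range.

### The arm

A 6-joint arm with a two-finger parallel gripper is mounted at the origin on a cart in front of the work surface, level with it; the furniture and walls round the work are solid. World frame = base frame: x ahead of the robot, y to its left, z up, the work surface at z = 0. Lengths are in m, angles in rad, forces in N, time in s.
With the tool pointing down it reaches from about 0.375 to 0.975 m from the base axis. Payload 3.8 kg.
Tool frame: the origin (TCP) lies at the very end of the fingers, on their centre line; the grasp point (between the pads) lies 19 mm behind it (grasp_offset is the distance from the TCP to the grasp point, in m); z points along the fingers, y is the line along which they close (so a half turn about z gives the same grasp; the last joint's range is limited). The gripper opens to 85 mm and grips with 20 to 120 N. Pads are 22 mm wide; open, the fingers measure 114 mm over their backs; the gripper's body (76 mm by 85 mm) begins 54 mm behind the grasp point. The pads swing forward as they close: fully open they stand 13 mm farther back than shut.
Start: joints at [-1.262, 0.264, 1.604, -0, 1.274, -0.037], TCP at [0.229, -0.635, 0.231] pointing down, gripper open.
Joint ranges: [-2.63, 2.63], [-0.94, 2.18], [0.31, 2.57], [-1.31, 4.45], [0, 2.66], [-2.55, 2.55]. Speed limits (rad/s): [2.57, 2.57, 3.14, 3.14, 3.14, 3.14].

### API

Orientations are given as [roll, pitch, yaw] about the fixed x, y, z axes, in that order (R = Rz(yaw) Ry(pitch) Rx(roll)).
In Python, from station import read_state, capture, job_done, grasp_offset gives the robot as it stands. The module is installed in compiled form; this text tells all that it offers.
- The arm moves only by the tool arm_command, never from a script. Its argument "plan" is a list of rows, each a list of 3 entries, a list of its own where there are three numbers: the shift along the tool's x, y, z as a fraction of full scale, then the turn, a rotation vector about the tool's x, y, z as a fraction of full scale, then the opening, from 0 (shut) to 1 (fully open). A call has 1 to 20 rows; each row is the pose to reach, as a shift and turn from the pose commanded when the call began, along the tool's axes at that moment, turning the shorter way round; what a row does not reach only later rows make up. Full scale, the value 1, is 0.3 m for a shift and 180 degrees for a turn. A row lasts 1/12 s, in which the tool goes at most 41.7 mm and 7.16 degrees, less where a joint would pass 70% of its speed; a pose out of reach is approached as far as the arm can. A call with a number of a shift or a turn outside -1 to 1 is refused whole. A call with a gripper value outside its range is refused whole. The fingers move at their own pace and stop on an object; "squeeze" is the grip in N (left out, the last holds). Time passes only in rows, so rows that repeat a pose let the fingers close. It gives the time, the measured TCP pose, the force, the opening and the grip force at its end, in the units of the state.
- read_state(): the state, without advancing time (a new reading comes with each control period).
- capture(name): name is "scene" or "top" or "wrist"; returns a dict with "frame" (480x640x3 uint8, red, green, blue), "intrinsics" (3x3 intrinsics, pixels), "R" (3x3) and "t" (3): a world point X has camera coordinates R X + t; the wrist camera has in their place "mount" (4x4, takes a point from camera to tool coordinates, whose origin is the TCP and whose axes are the flange's). Camera axes: x right, y down, z forward; pixel columns grow to the right and rows downward; lengths in m; the calibration is good to about 2 mm. A picture is of the moment at which its call begins: read the wrist's pose just before it. There is no depth.
- job_done(): hands the job in; it is judged then, once.
The state is a dict: "time": time; "joint_positions": joint angles; "dq": joint speeds; "effort": joint torques, N m; "ee_pos": TCP position; "tool_rot": TCP orientation; "ft_force": force on the tool from outside, world axes, zero at the start; "ft_torque": the same for the moment, N m; "finger_gap": finger opening in m; "grip_force": force on a finger pad.
Only numpy, scipy, OpenCV 4.12 (cv2) and the standard library are available. Lean on these libraries where they do the work, as an engineer would, in place of code of your own. Each camera call takes 0.05 s, during which the arm holds its last target. There are 200 camera calls.

## Working session

There is one attempt and no reset: what is moved stays moved. The work goes in short steps, Python scripts to look and compute and a tool call to move; the robot and the scene stay as the last step left them, time stands still between calls to the robot, and variables do not carry over. Pictures are saved under pics/ and viewed, at most 10 in all, crops included, and the job is handed in when it is done.

Besides the shell and the picture viewer there is one more tool, called after "Request:" by a JSON object that holds its "method" and its "body", one argument or row to a line. arm_command: Moves the arm, as the interface text tells. Its arguments: {"type":"object","properties":{"plan":{"type":"array","items":{"type":"array"}},"squeeze":{"type":"number"}},"required":["plan"]}

```bash
mkdir -p pics; cat > h.py <<'E'
import numpy as np, cv2
from station import read_state, capture, job_done, grasp_offset
def ray(c,u,v,z):
    d=c["R"].T@np.linalg.solve(c["intrinsics"],[u,v,1.]); o=-c["R"].T@c["t"]
    return o+d*(z-o[2])/d[2]
def proj(c,X):
    p=c["intrinsics"]@(c["R"]@np.array(X,float)+c["t"]); return p[:2]/p[2]
def save(n,f): cv2.imwrite("pics/"+n,f[:,:,::-1])
E
python3 - <<'E'
from h import *
import pickle
a=capture("scene");b=capture("top");pickle.dump((a,b),open("c.pkl","wb"))
save("s.png",a["frame"]);save("t.png",b["frame"])
s=read_state();print(s["time"],s["ee_pos"],s["tool_rot"],s["finger_gap"])
for c in(a,b):print(-c["R"].T@c["t"])
E
```

```text
0.1 [ 0.22859284 -0.63438413  0.23003812] [-3.13947796e+00 -5.90015845e-05  3.45833020e-01] 0.08542665232530662
[-0.2327564  -0.85772705  1.30156407]
[0.3327594  0.01263476 1.22413457]
```

View pics/s.png

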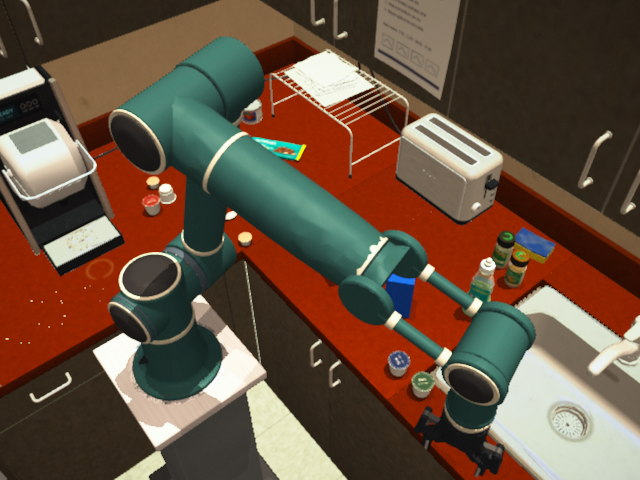

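View pics/t.png

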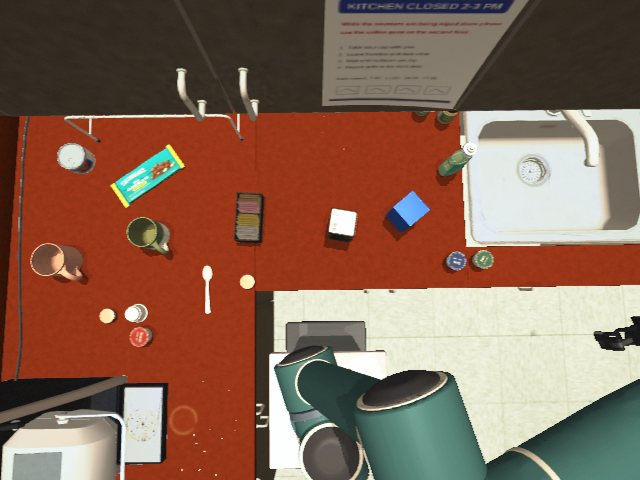

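The top view shows a box standing on end with a white upper end at (342,224). The blue box at (408,211) is the decoy. The caddy is at (249,218), the pods are at (456,261) and (483,260), the creamer is near (247,282), and the spoon is at (208,290). I'll check the choice in a close crop.

```bash
python3 - <<'E'
from h import *
import pickle
a,b=pickle.load(open("c.pkl","rb"))
f=b["frame"][170:270,220:440];save("tc.png",cv2.resize(f,None,fx=3.6,fy=3.6,interpolation=cv2.INTER_CUBIC))
for n,u,v,z in[("tea top",342,224,.136),("blue",408,207,.136),("bpod",456,261,.044),("gpod",483,260,.044),("caddy",249,218,.07),("creamer",247,282,.02),("cabinet",330,110,.54)]:print(n,ray(b,u,v,z).round(3))
E
```

```text
tea top [ 0.483 -0.039  0.136]
blue [ 0.524 -0.207  0.136]
bpod [ 0.391 -0.351  0.044]
gpod [ 0.392 -0.424  0.044]
caddy [0.512 0.205 0.07 ]
creamer [0.343 0.218 0.02 ]
cabinet [ 0.615 -0.004  0.54 ]
```

View pics/tc.png

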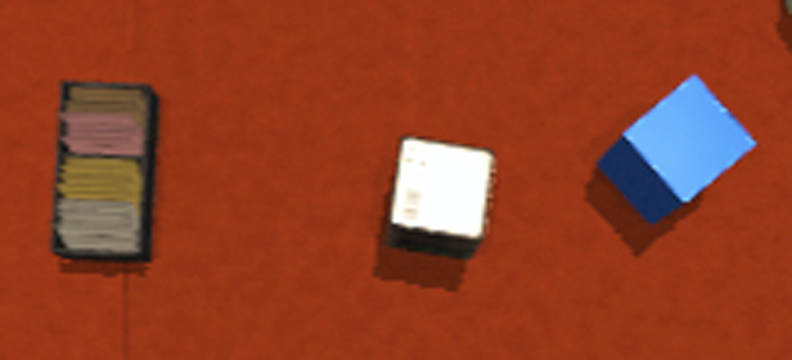

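The crop shows the tea box with a white end and black sides: top corners at (402,137), (495,150), (483,240) and (391,229). The caddy rim corners are at (62,82), (158,88), (151,260) and (53,257). The choice is confirmed.

```bash
python3 - <<'E'
from h import *
import pickle
a,b=pickle.load(open("c.pkl","rb"))
def q(P,z):
    r=np.array([ray(b,220+(u+.5)/3.6-.5,170+(v+.5)/3.6-.5,z) for u,v in P]);print(r[:,:2].round(3),r.mean(0).round(3))
    for i in range(4):
        d=r[(i+1)%4]-r[i];print(np.linalg.norm(d).round(3),np.degrees(np.arctan2(d[1],d[0])).round(1),end=' ; ')
    print()
q([(402,137),(495,150),(483,240),(391,229)],.136)
q([(62,82),(158,88),(151,260),(53,257)],.058)
q([(695,75),(756,143),(687,203),(624,135)],.136)
E
```

```text
[[ 0.525 -0.013]
 [ 0.515 -0.078]
 [ 0.452 -0.068]
 [ 0.46  -0.004]] [ 0.488 -0.041  0.136]
0.066 -98.9 ; 0.064 171.2 ; 0.065 82.3 ; 0.065 -7.7 ; 
[[0.585 0.241]
 [0.579 0.168]
 [0.449 0.173]
 [0.452 0.246]] [0.516 0.207 0.058]
0.072 -94.4 ; 0.13 177.8 ; 0.073 87.4 ; 0.133 -2.4 ; 
[[ 0.567 -0.221]
 [ 0.518 -0.262]
 [ 0.476 -0.212]
 [ 0.525 -0.169]] [ 0.521 -0.216  0.136]
0.064 -140.2 ; 0.065 129.8 ; 0.065 41.1 ; 0.067 -50.7 ;
```

Request:
{"method": "arm_command", "body": {
  "plan": [
    [[0.68,-0.667,0],[0,0,-0.172],0.4],
    [[0.68,-0.667,0],[0,0,-0.172],0.4],
    [[0.68,-0.667,0],[0,0,-0.172],0.4],
    [[0.68,-0.667,0],[0,0,-0.172],0.4],
    [[0.68,-0.667,0],[0,0,-0.172],0.4],
    [[0.68,-0.667,0],[0,0,-0.172],0.4],
    [[0.68,-0.667,0],[0,0,-0.172],0.4],
    [[0.68,-0.667,0],[0,0,-0.172],0.4],
    [[0.68,-0.667,0],[0,0,-0.172],0.4],
    [[0.68,-0.667,0],[0,0,-0.172],0.4]
  ]
}}

```text
time: 0.93
ee_pos: [0.3528, -0.3777, 0.2312]
tool_rot: [3.142, 0.001, 0.887]
ft_force: [-0.1, 0.5, -0.4]
finger_gap: 0.0342
grip_force: 0.0
```

```bash
cat >> h.py <<'E'
from scipy.spatial.transform import Rotation as Ro
def go(p,yaw):
    s=read_state();R=Ro.from_euler("xyz",s["tool_rot"])
    print("t",round(s["time"],2),"p",s["ee_pos"].round(4),"rpy",np.round(s["tool_rot"],3),"f",np.round(s["ft_force"],1),"gap",round(s["finger_gap"],3))
    T=Ro.from_euler("xyz",[np.pi,0,yaw])
    print("shift",(R.inv().apply(np.array(p)-s["ee_pos"])/.3).round(3),"turn",((R.inv()*T).as_rotvec()/np.pi).round(3))
E
python3 -c "
from h import *
go([.477,-.119,.20],np.radians(81.7))"
```

```text
t 0.93 p [ 0.3528 -0.3777  0.2312] rpy [3.142e+00 1.000e-03 8.870e-01] f [-0.1  0.5 -0.4] gap 0.034
shift [ 0.93  -0.224  0.103] turn [-0.     0.    -0.172]
```

Request:
{"method": "arm_command", "body": {
  "plan": [
    [[0.93,-0.224,0],[0,0,-0.172],0.4],
    [[0.93,-0.224,0],[0,0,-0.172],0.4],
    [[0.93,-0.224,0],[0,0,-0.172],0.4],
    [[0.93,-0.224,0],[0,0,-0.172],0.4],
    [[0.93,-0.224,0],[0,0,-0.172],0.4],
    [[0.93,-0.224,0],[0,0,-0.172],0.4],
    [[0.93,-0.224,0],[0,0,-0.172],0.4],
    [[0.93,-0.224,0],[0,0,-0.172],0.4],
    [[0.93,-0.224,0.1],[0,0,-0.172],0.4],
    [[0.93,-0.224,0.1],[0,0,-0.172],0.4]
  ]
}}

```text
time: 1.77
ee_pos: [0.4749, -0.119, 0.197]
tool_rot: [-3.134, -0.001, 1.427]
ft_force: [-1.1, 0.0, -0.9]
finger_gap: 0.0341
grip_force: 0.0
```

```bash
python3 -c "
from h import *
go([.477,-.119,.105],np.radians(81.7))
b=capture('top');save('t2.png',cv2.resize(b['frame'][130:290,200:500],None,fx=2.5,fy=2.5))
print(proj(b,[.477,-.119,.105]))"
```

```text
t 1.77 p [ 0.4749 -0.119   0.197 ] rpy [-3.134e+00 -1.000e-03  1.427e+00] f [-1.1  0.  -0.9] gap 0.034
shift [0.001 0.009 0.307] turn [-0.002 -0.     0.   ]
[372.28219079 227.67284713]
```

View pics/t2.png

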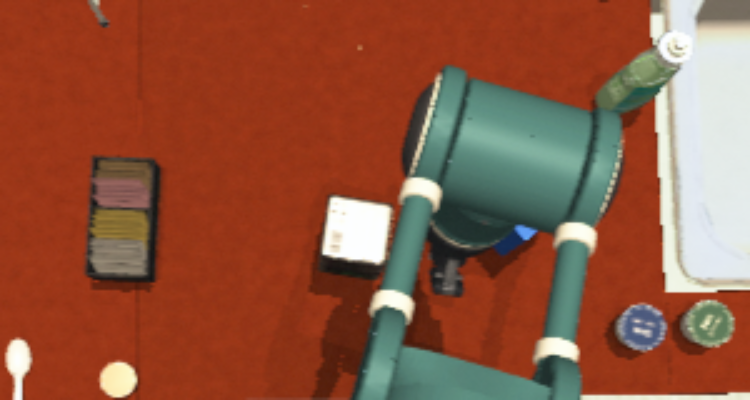

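The box is standing untouched at (357,230) in the crop, and the hand is behind its lid face. Next I descend and close in.

Request:
{"method": "arm_command", "body": {
  "plan": [
    [[0,0.005,0.1],[0,0,0],0.4],
    [[0,0.008,0.2],[0,0,0],0.4],
    [[0,0.008,0.3],[0,0,0],0.4],
    [[0,0.008,0.307],[0,0,0],0.4],
    [[0.03,0.008,0.307],[0,0,0],0.4],
    [[0.06,0.008,0.307],[0,0,0],0.4],
    [[0.07,0.008,0.307],[0,0,0],0.4],
    [[0.08,0.008,0.307],[0,0,0],0.4],
    [[0.09,0.008,0.307],[0,0,0],0.4],
    [[0.1,0.008,0.307],[0,0,0],0.4],
    [[0.11,0.008,0.307],[0,0,0],0.4],
    [[0.12,0.008,0.307],[0,0,0],0.4],
    [[0.13,0.008,0.307],[0,0,0],0.4],
    [[0.14,0.008,0.307],[0,0,0],0.4],
    [[0.15,0.008,0.307],[0,0,0],0.4],
    [[0.16,0.008,0.307],[0,0,0],0.4],
    [[0.17,0.008,0.307],[0,0,0],0.4],
    [[0.18,0.008,0.307],[0,0,0],0.4],
    [[0.19,0.008,0.307],[0,0,0],0.4]
  ]
}}

```text
time: 3.4
ee_pos: [0.4878, -0.0626, 0.1091]
tool_rot: [-3.141, -0.0, 1.426]
ft_force: [-0.7, -0.4, 1.0]
finger_gap: 0.0342
grip_force: 0.1
```

```bash
python3 -c "
from h import *
go([.49,-.03,.105],np.radians(81.7))
b=capture('top');save('t3.png',cv2.resize(b['frame'][130:290,200:500],None,fx=2.5,fy=2.5))"
```

```text
t 3.4 p [ 0.4878 -0.0626  0.1091] rpy [-3.141 -0.     1.426] f [-0.7 -0.4  1. ] gap 0.034
shift [ 0.109 -0.009  0.014] turn [-0. -0.  0.]
```

View pics/t3.png

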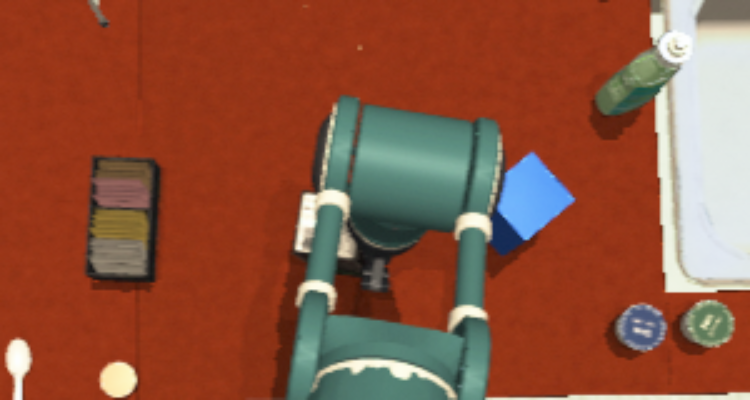

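The box's head has moved about 25 mm left (left edge now at 297), so it is leaning. I keep pushing.

Request:
{"method": "arm_command", "body": {
  "plan": [
    [[0.01,0,0],[0,0,0],0.4],
    [[0.02,0,0],[0,0,0],0.4],
    [[0.03,0,0],[0,0,0],0.4],
    [[0.04,0,0],[0,0,0],0.4],
    [[0.05,0,0],[0,0,0],0.4],
    [[0.06,0,0],[0,0,0],0.4],
    [[0.07,0,0],[0,0,0],0.4],
    [[0.08,0,0],[0,0,0],0.4],
    [[0.09,0,0],[0,0,0],0.4],
    [[0.1,0,0],[0,0,0],0.4],
    [[0.1,0,0],[0,0,0],0.4],
    [[0.1,0,0],[0,0,0],0.4],
    [[0.1,0,0],[0,0,0],0.4],
    [[0.1,0,0],[0,0,0],0.4],
    [[0.1,0,0],[0,0,0],0.4]
  ]
}}

```text
time: 4.7
ee_pos: [0.4921, -0.0334, 0.1092]
tool_rot: [-3.142, 0.0, 1.426]
ft_force: [0.4, -0.1, -0.3]
finger_gap: 0.0343
grip_force: 0.0
```

```bash
python3 -c "
from h import *
go([.48,-.11,.105],np.radians(87.7))
b=capture('top');save('t4.png',cv2.resize(b['frame'][130:290,200:500],None,fx=2.5,fy=2.5))"
```

```text
t 4.7 p [ 0.4921 -0.0334  0.1092] rpy [-3.142  0.     1.426] f [ 0.4 -0.1 -0.3] gap 0.034
shift [-0.259 -0.003  0.014] turn [-0.     0.    -0.033]
```

View pics/t4.png

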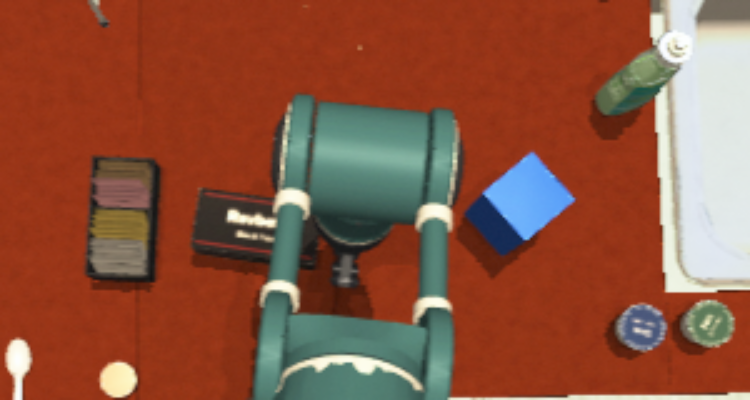

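The box has fallen lid up. Its head corners are at about (201,188) and (193,253), and a bottom edge runs to (318,268). The caddy's near edge is unmoved at (155–159, 160–281). Next I measure the remaining gap.

```bash
python3 -c "
from h import *
b=capture('top')
for u,v in[(201,188),(194,253),(280,198),(300,268)]:print(ray(b,200+(u+.5)/2.5-.5,130+(v+.5)/2.5-.5,.066).round(4))
for u,v in[(159,160),(155,281)]:print(ray(b,200+(u+.5)/2.5-.5,130+(v+.5)/2.5-.5,.058).round(4))
go([.480,-.064,.109],np.radians(86))
"
```

```text
[0.5472 0.1228 0.066 ]
[0.4769 0.1304 0.066 ]
[0.5352 0.038  0.066 ]
[0.4592 0.0175 0.066 ]
[0.5802 0.169  0.058 ]
[0.4483 0.1731 0.058 ]
t 4.8 p [ 0.4921 -0.0334  0.1092] rpy [ 3.142 -0.     1.426] f [ 0.   0.5 -0.7] gap 0.035
shift [-0.107 -0.025  0.001] turn [ 0.    -0.    -0.024]
```

Request:
{"method": "arm_command", "body": {
  "plan": [
    [[-0.04,0,0],[0,0,-0.02],0.3],
    [[-0.075,0,0],[0,0,-0.033],0.3],
    [[-0.075,0,0.05],[0,0,-0.033],0.3],
    [[-0.075,0,0.12],[0,0,-0.033],0.3],
    [[-0.075,0,0.2],[0,0,-0.033],0.3],
    [[-0.075,0,0.25],[0,0,-0.033],0.3],
    [[-0.075,0,0.265],[0,0,-0.033],0.3],
    [[-0.075,0,0.265],[0,0,-0.033],0.3],
    [[-0.075,0,0.265],[0,0,-0.033],0.3]
  ]
}}

```text
time: 5.55
ee_pos: [0.4893, -0.0556, 0.0301]
tool_rot: [3.141, 0.0, 1.53]
ft_force: [-0.2, -0.0, 0.1]
finger_gap: 0.0259
grip_force: 0.0
```

```bash
python3 -c "
from h import *
go([.502,.014,.03],np.radians(87.7))
"
```

```text
t 5.55 p [ 0.4893 -0.0556  0.0301] rpy [3.141 0.    1.53 ] f [-0.2 -0.   0.1] gap 0.026
shift [0.234 0.033 0.   ] turn [ 0.  0. -0.]
```

Push to about 8 mm short of the estimate, then look.

Request:
{"method": "arm_command", "body": {
  "plan": [
    [[0.02,0.003,0],[0,0,0],0.3],
    [[0.04,0.006,0],[0,0,0],0.3],
    [[0.06,0.008,0],[0,0,0],0.3],
    [[0.075,0.01,0],[0,0,0],0.3],
    [[0.09,0.012,0],[0,0,0],0.3],
    [[0.1,0.014,0],[0,0,0],0.3],
    [[0.11,0.015,0],[0,0,0],0.3],
    [[0.12,0.017,0],[0,0,0],0.3],
    [[0.13,0.018,0],[0,0,0],0.3],
    [[0.14,0.02,0],[0,0,0],0.3],
    [[0.15,0.021,0],[0,0,0],0.3],
    [[0.16,0.022,0],[0,0,0],0.3],
    [[0.17,0.024,0],[0,0,0],0.3],
    [[0.18,0.025,0],[0,0,0],0.3],
    [[0.19,0.027,0],[0,0,0],0.3],
    [[0.2,0.028,0],[0,0,0],0.3],
    [[0.21,0.03,0],[0,0,0],0.3],
    [[0.22,0.031,0],[0,0,0],0.3],
    [[0.225,0.032,0],[0,0,0],0.3],
    [[0.225,0.032,0],[0,0,0],0.3]
  ]
}}

```text
time: 7.22
ee_pos: [0.5013, 0.0119, 0.0297]
tool_rot: [-3.142, -0.0, 1.531]
ft_force: [-0.7, -0.6, 0.1]
finger_gap: 0.0255
grip_force: 0.0
```

```bash
python3 -c "
from h import *
go([.502,.024,.03],np.radians(87.7))
b=capture('top');save('t5.png',cv2.resize(b['frame'][180:270,225:345],None,fx=6,fy=6,interpolation=cv2.INTER_CUBIC))"
```

```text
t 7.22 p [0.5013 0.0119 0.0297] rpy [-3.142 -0.     1.531] f [-0.7 -0.6  0.1] gap 0.026
shift [ 0.04   0.001 -0.001] turn [-0. -0. -0.]
```

View pics/t5.png

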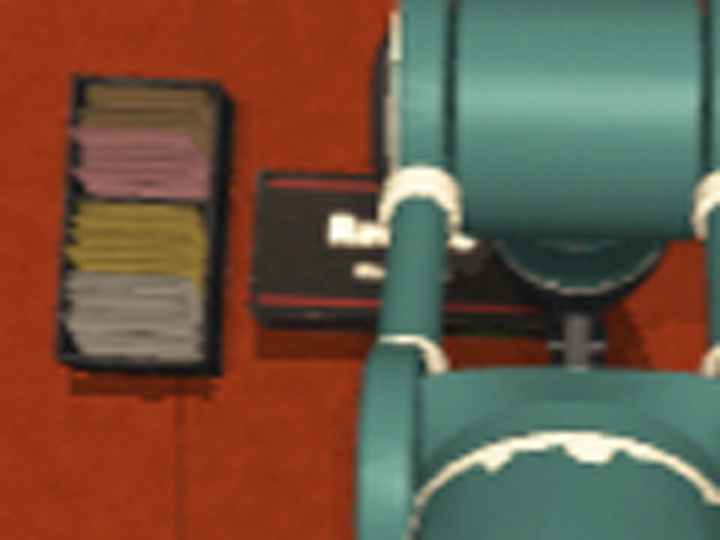

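The head corners are at (257,173) and (252,312) in the crop. The caddy's outer edge runs from (232,97) to (221,375). The box is nearly parallel to it, with a small gap left.

```bash
python3 -c "
from h import *
b=capture('top')
f=lambda u,v,z:ray(b,225+(u+.5)/6-.5,180+(v+.5)/6-.5,z).round(4)
print(f(257,173,.066),f(252,312,.066))
for z in(0,.058):print(z,f(233,97,z),f(221,375,z))
"
```

```text
[0.5381 0.1568 0.066 ] [0.4755 0.159  0.066 ]
0 [0.5865 0.1764 0.    ] [0.4541 0.1819 0.    ]
0.058 [0.5745 0.1687 0.058 ] [0.4483 0.1738 0.058 ]
```

Request:
{"method": "arm_command", "body": {
  "plan": [
    [[0.01,0,0],[0,0,0],0.3],
    [[0.02,0,0],[0,0,0],0.3],
    [[0.03,0,0],[0,0,0],0.3],
    [[0.036,0,0],[0,0,0],0.3],
    [[0.042,0,0],[0,0,0],0.3],
    [[0.048,0,0],[0,0,0],0.3],
    [[0.053,0,0],[0,0,0],0.3],
    [[0.053,0,0],[0,0,0],0.3],
    [[0.053,0,0],[0,0,0],0.3]
  ]
}}

```text
time: 8.07
ee_pos: [0.5019, 0.0276, 0.0297]
tool_rot: [3.142, -0.0, 1.53]
ft_force: [-0.6, -0.1, 0.9]
finger_gap: 0.0256
grip_force: 0.0
```

```bash
python3 -c "
from h import *
go([.502,.034,.03],np.radians(87.7))
b=capture('top');save('t6.png',cv2.resize(b['frame'][180:270,225:345],None,fx=6,fy=6,interpolation=cv2.INTER_CUBIC))"
```

```text
t 8.07 p [0.5019 0.0276 0.0297] rpy [ 3.142 -0.     1.53 ] f [-0.6 -0.1  0.9] gap 0.026
shift [ 0.021 -0.001 -0.001] turn [ 0. -0. -0.]
```

View pics/t6.png

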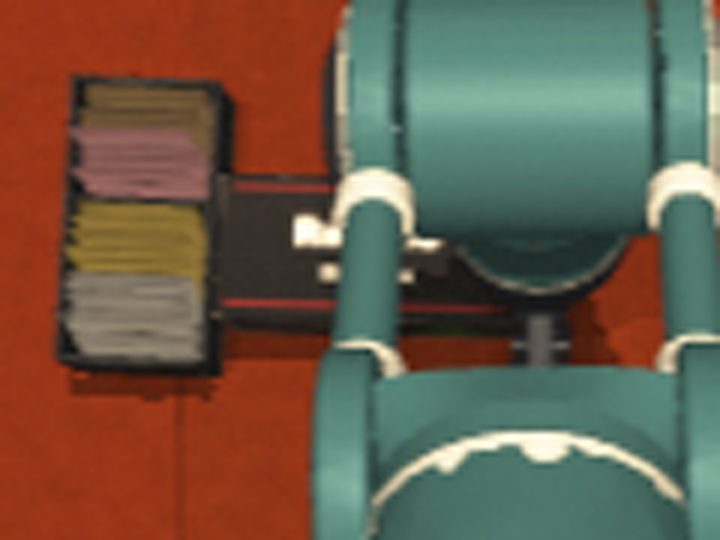

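The head now overlaps the caddy wall's edge at (220,180–315), and the caddy hasn't moved. I'll give one gentle 3 mm nudge, then retreat back and up.

Request:
{"method": "arm_command", "body": {
  "plan": [
    [[0.005,0,0],[0,0,0],0.3],
    [[0.01,0,0],[0,0,0],0.3],
    [[0.01,0,0],[0,0,0],0.3],
    [[-0.02,0,0],[0,0,0],0.3],
    [[-0.08,0,0],[0,0,0],0.3],
    [[-0.15,0,0],[0,0,0],0.3],
    [[-0.2,0,0],[0,0,0],0.3],
    [[-0.2,0,-0.1],[0,0,0],0.3],
    [[-0.2,0,-0.2],[0,0,0],0.3],
    [[-0.2,0,-0.3],[0,0,0],0.3],
    [[-0.2,0,-0.4],[0,0,0],0.3],
    [[-0.2,0,-0.5],[0,0,0],0.3],
    [[-0.35,0,-0.6],[0,0,0],0.3],
    [[-0.45,0,-0.6],[0,0,0],0.3],
    [[-0.5,0,-0.6],[0,0,0],0.3],
    [[-0.5,0,-0.6],[0,0,0],0.3]
  ]
}}

```text
time: 9.45
ee_pos: [0.4963, -0.1261, 0.2112]
tool_rot: [3.139, 0.002, 1.527]
ft_force: [0.4, 0.1, -0.1]
finger_gap: 0.0255
grip_force: 0.0
```

```bash
python3 -c "
from h import *
go([.502,.034,.03],np.radians(87.7))
b=capture('top');save('t7.png',cv2.resize(b['frame'][180:270,225:345],None,fx=6,fy=6,interpolation=cv2.INTER_CUBIC))"
```

```text
t 9.45 p [ 0.4963 -0.1261  0.2112] rpy [3.139e+00 2.000e-03 1.527e+00] f [ 0.4  0.1 -0.1] gap 0.025
shift [ 0.535 -0.006  0.603] turn [ 0.001  0.001 -0.001]
```

View pics/t7.png

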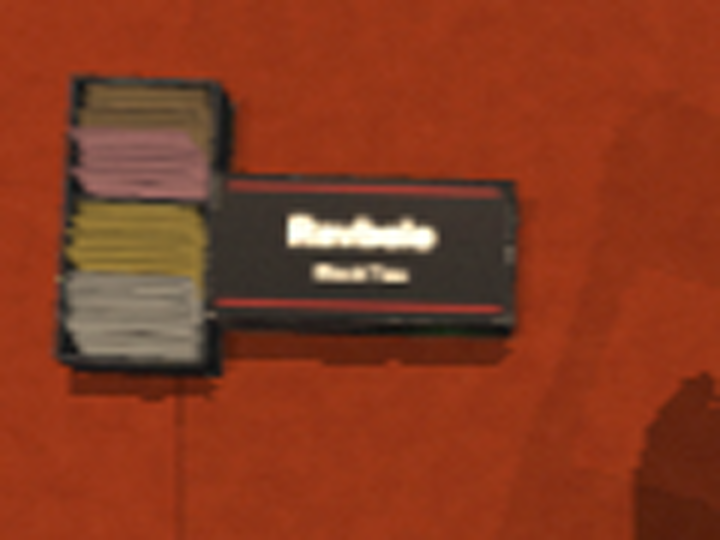

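The box lies lid up with its head at x≈215, flush against the caddy wall and square to it. It is centred within about 1 cm, and the caddy corners haven't moved.

```bash
python3 -c "
from station import job_done
print(job_done())"
```

```text
the job is handed in; nothing more can be done
None
```

The job is handed in: the black tea box lies flat, lid up, its end square against the middle of the caddy's long side (about 1 cm off centre by the last picture), and the caddy looks unmoved; no verdict came back.

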